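# Set a cookbook-stand leg to length on the gauge and hold its cam lever shut

### The arm

A 6-joint arm with a two-finger parallel gripper is mounted at the origin on a cart in front of the work surface, level with it; the furniture and walls round the work are solid. World frame = base frame: x ahead of the robot, y to its left, z up, the work surface at z = 0. Lengths are in m, angles in rad, forces in N, time in s.
With the tool pointing down it reaches from about 0.25 to 0.725 m from the base axis. Payload 4 kg.
Tool frame: the origin (TCP) lies midway between the tips of the shut fingers; the grasp point (between the pads) lies 19 mm behind it; z points along the fingers, y is the direction in which the jaws open and shut (so a half turn about z gives the same grasp; the last joint's range is limited). The gripper opens to 85 mm and grips with 20 to 120 N. Pads are 22 mm wide; open, the fingers measure 114 mm over their backs; the gripper's body (76 mm by 85 mm) begins 54 mm behind the grasp point. The pads swing forward as they close: fully open they stand 13 mm farther back than shut.
Start: joints at [-1.156, 0.241, 0.005, 1.335, 0, 1.571], TCP at [0.202, -0.458, 0.231] pointing down, gripper open.
Joint ranges: [-2.72, 2.72], [-1.05, 1.87], [-1.09, 1.28], [-1.99, 2.15], [-1.42, 1.44], [-3.14, 3.14]. Speed limits (rad/s): [2.79, 2.79, 3.14, 3.14, 3.14, 3.14].

### API

Orientations are given as a unit quaternion [x, y, z, w].
In Python, from workcell import monitor, cams, order gives the robot as it stands.
- The arm moves only by the tool send_rows, never from a script. Its argument "moves" is a list of rows, each a list of 4 numbers: the shift along the tool's x, y, z as a fraction of full scale, then the turn about the tool's z as a fraction of full scale. A call has 1 to 20 rows; each row shifts and turns the commanded pose from where the row before left it, along the tool's axes as they then stand; what a row does not reach is not made up. Full scale, the value 1, is 100 cm for a shift and 0.1 rad for a turn. A row lasts 1/10 s, in which the tool goes at most 50 mm and 8.59 degrees, less where a joint would pass 70% of its speed; a pose out of reach is approached as far as the arm can. A call with a number of a shift or a turn outside -1 to 1 is refused whole. A call with a gripper value outside its range is refused whole. "claw" is the gripper's target within -1 to 1 (fully open at 1, half-way at 0, shut at -1), set as the call begins (left out, the last holds). The fingers move at their own pace and stop on an object; the grip force is fixed at half the most. Time passes only in rows, so rows that do not move let the fingers close. It gives the time, the measured TCP pose, the force and the opening at its end, in the units of the state.
- monitor.get_obs(): the state, without advancing time (a new reading comes with each control period).
- cams.camera(name): name is "scene" or "top" or "wrist"; returns (picture, depth): 480x640x3 uint8, blue, green, red; 480x640 float32, m along the optical axis (not along the pixel's ray), 0 where there is no reading.
- cams.camera_info(name): a dict with "intrinsics" (3x3 intrinsics, pixels), "distortion" ([k1, k2, p1, p2, k3] as OpenCV has them; the pictures are not rectified), "T" (4x4, takes a point from camera to world coordinates); the wrist camera has in their place "mount" (4x4, takes a point from camera to tool coordinates, whose origin is the TCP and whose axes are the flange's). Camera axes: x right, y up, looking along -z (the intrinsics and any distortion apply to the point x, -y, -z); pixel columns grow to the right and rows downward; lengths in m; the calibration is good to about 2 mm. A picture is of the moment at which its call begins: read the wrist's pose just before it. camera_info takes no time and is no camera call.
- order.job_done(): hands the job in, once; it reports no verdict.
The state is a dict: "clock": time; "joint_pos": joint angles; "joint_vel": joint speeds; "tau": joint torques, N m; "eef_pos": TCP position; "tool_rot": TCP orientation; "ft_force": force on the tool from outside, world axes, zero at the start; "ft_torque": the same for the moment, N m; "grip_width": finger opening in m.
Only numpy, scipy, OpenCV 4.12 (cv2) and the standard library are available. Lean on these libraries where they do the work, as an engineer would, in place of code of your own. Each camera call takes 0.05 s, during which the arm holds its last target.

### The job

Push the cookbook stand's leg on the wooden gauge board so that its tube sits snug and square against both the dark side rail and the steel end stop. Then, with the red cam lever still open, pull the sprung foot out until the foot plate stands centred over the orange line, and while holding it there slide the red lever fully shut against the grip block. Finish still holding: keep the foot at the line, the lever and grip block squeezed between the fingers and the tube against the stops, and leave everything else on the counter where it is.

Things in the scene. Friction and masses are not known exactly. Their poses are not given: they have to be found in the camera images.
- board: gauge board, fixed on the counter: light wood, 125 mm (x) by 305 mm (y, from -165 to +140 mm), top 12 mm above its origin, which lies on the counter. Fixed on its top: a dark wooden side rail, 14 mm wide, from y = +15 to +120 mm, with its face towards -x at x = +20 mm, and a steel end stop at x = +14 to +36 mm, y = -12 to 0 mm, with its face towards +y at y = 0; both rise 22 mm above the board. The leg's foot points along -y
- stop_corner (a point): point on the board's top where the planes of the side rail's face and the end stop's face meet (board x = +20, y = 0 mm); axes as the board's
- mark_line (a point): point on the centre of the orange line, under the path of the foot of a leg that sits against both stops (board x = 0); the line is 4 mm wide and 120 mm long, lies flat on the board (1.6 mm high) across the leg's path, and stands at another place in each start: board y = -106 to -146 mm; axes as the board's
- tube: outer tube of the stand's leg, loose on the board, about 0.6 kg (0.45 to 0.75) in all with what it carries: aluminium with a black front collar, 40 mm (x) by 110 mm (y) by 26 mm high. Origin under the middle of its front end; the tube runs from there along its +y, the leg and foot stick out along its -y. A cross pin on top near the rear makes it 36 mm high there. It starts 10 to 28 mm off the rail, 7 to 18 mm off the end stop, and up to 0.1 rad askew
- tube_corner (a point): the tube's front bottom corner on the rail side (tube x = +20, y = 0 mm); it meets stop_corner when the tube sits against both stops
- tube_rear (a point): centre of the tube's flat rear end face (110 mm behind the front end, 13 mm above the board)
- leg (a joint): how far the leg is pulled out of the tube, m: 0 fully in (where it starts), up to 0.095; a spring draws it in with 2.4 N at 0, rising to about 5 N at 0.09, so it runs back in when let go
- leg_head: grip block and foot plate, fixed to the leg; axes as the tube's; its origin is the tube's origin when the leg is fully in. Grey grip block: x = -12 to +12 mm, y = -61 to -19 mm, 4 to 45 mm high above the board. Black foot plate across its outer end: x = -48 to +48 mm, inner face at y = -62, outer face at y = -72 mm, 4 to 44 mm high; fingers put down on both sides of block and lever can pull on the plate's two wings
- foot_center (a point): centre of the foot plate's main thickness (x = 0, y = -66 mm of leg_head), at its lower edge 4 mm above the board; it must stand over the orange line
- grip_center (a point): middle of the grip block (x = 0, y = -40 mm of leg_head), 30 mm above the board
- lever (a joint): how far the cam lever is slid in towards the block, m: 0 to 0.002 at the start (open), 0.012 fully shut; it moves along the tube's +x, needs about 5 N and stays where it is left
- lever_pad: the red paddle of the cam lever, on the -x side of the grip block: 36 mm long along y (leg_head y = -58 to -22 mm), 15 to 45 mm above the board, 6 mm thick, origin and axes those of leg_head when the lever is at 0 (it moves along +x with the lever). Open: 42 mm from its outer face to the far face of the grip block; shut: 30 mm
- lever_face (a point): middle of the red paddle's outer (-x) face, 30 mm above the board: at leg_head x = -30 mm when open, -18 mm when shut
- mug: white mug, 92 mm across, 95 mm high, bystander; origin at the centre of its underside
- lemon: lemon, 83 x 58 x 58 mm, bystander; origin at its underside
- pepper_mill: brown wooden pepper mill, 58 mm across, 170 mm high, bystander; origin at its underside
- salt_shaker: salt shaker, 44 mm across, 90 mm high, bystander; origin at its underside
- tea_box: pale green tea carton, 58 x 122 x 68 mm, bystander; origin at its underside
- tape_roll: roll of brown tape lying flat, 98 mm across, 25 mm high, bystander; origin at its underside

How it is judged:
On the way, in this order (a step that is already met when the one before it is completed fails the run):
1. the tube sits against side rail and end stop, square, with the leg still in and the lever open (x of tube_corner in the frame of stop_corner between -0.004 and 0.004 m and y of tube_corner in the frame of stop_corner between -0.004 and 0.004 m and angle between the y axis of tube and the y axis of board, either way round below 0.04 rad and z of tube_corner in the frame of stop_corner below 0.006 m and value of joint leg below 0.012 m and value of joint lever below 0.004 m), for 0.2 s.
2. the foot plate is held over the orange line with the lever still open (x of tube_corner in the frame of stop_corner between -0.004 and 0.004 m and y of tube_corner in the frame of stop_corner between -0.004 and 0.004 m and angle between the y axis of tube and the y axis of board, either way round below 0.04 rad and z of tube_corner in the frame of stop_corner below 0.006 m and y of foot_center in the frame of mark_line between -0.004 and 0.004 m and value of joint lever below 0.004 m), for 0.2 s.
At the end, for the whole second after the job is handed in: Still holding at the end: foot plate within 4 mm of the orange line, lever over 10.5 mm shut, fingers pressing paddle and leg head with over 2 N each, tube corner within 4 mm of the stop corner both ways and square within 0.04 rad, all still (x of tube_corner in the frame of stop_corner between -0.004 and 0.004 m and y of tube_corner in the frame of stop_corner between -0.004 and 0.004 m and angle between the y axis of tube and the y axis of board, either way round below 0.04 rad and z of tube_corner in the frame of stop_corner below 0.006 m and y of foot_center in the frame of mark_line between -0.004 and 0.004 m and value of joint lever above 0.0105 m and contact force between the fingers and lever_pad above 2 N and contact force between the fingers and leg_head above 2 N and linear speed of leg_head below 0.02 m/s); the arm keeps its last pose, push and grip.
It fails at once if the lever is being shut while the foot is more than 8 mm off the orange line (value of joint lever above 0.005 m and (y of foot_center in the frame of mark_line above 0.008 m or y of foot_center in the frame of mark_line below -0.008 m)).
It fails at once if a bystander is shifted by more than 20 mm (distance of any of mug, lemon, pepper_mill, salt_shaker, tea_box, tape_roll from where it was at the start of the episode above 0.02 m).
It also fails if it takes over 58 s, if anything falls off the work surface, if the arm or the gripper's body presses on something with over 40 N, if the wrist force passes 120 N, or if a joint passes its speed limit or range.

## Working session

There is one attempt and no reset: what is moved stays moved. The work goes in short steps, Python scripts to look and compute and a tool call to move; the robot and the scene stay as the last step left them, time stands still between calls to the robot, and variables do not carry over. Pictures are saved under pics/ and viewed, and the job is handed in when it is done.

Besides the shell and the picture viewer there is one more tool, called after ">>>" as name([rows], argument=value, ...), one row to a line, values as JSON. send_rows: Moves the arm, as the interface text tells. Its arguments: {"type":"object","properties":{"moves":{"type":"array","items":{"type":"array","items":{"type":"number","minimum":-1,"maximum":1}}},"claw":{"type":"number"}},"required":["moves"]}

```bash
ls; mkdir -p pics
python3 - <<'E'
from workcell import monitor, cams, order
import cv2, numpy as np
o=monitor.get_obs(); print({k:np.round(v,4) for k,v in o.items()})
for n in ("scene","top"):
    p,d=cams.camera(n); cv2.imwrite(f"pics/{n}0.png",p); np.savez(f"{n}0.npz",p=p,d=d)
for n in ("scene","top","wrist"):
    i=cams.camera_info(n); print(n,i)
E
```

```text
pics
{'clock': np.float64(0.0), 'joint_pos': array([-1.156 ,  0.2414,  0.0038,  1.3352, -0.    ,  1.5708]), 'joint_vel': array([ 0.0005, -0.0008,  0.0008, -0.002 ,  0.0001,  0.0011]), 'tau': array([-1.10000e-03, -3.72310e+01,  2.52413e+01,  1.69000e-02,
       -1.00000e-04, -0.00000e+00]), 'eef_pos': array([ 0.2013, -0.457 ,  0.2304]), 'tool_rot': array([ 9.786e-01,  2.059e-01, -2.000e-04, -1.000e-03]), 'ft_force': array([-0.0225,  0.3017,  0.0848]), 'ft_torque': array([0.0266, 0.0149, 0.0284]), 'grip_width': np.float64(0.0854)}
scene {'intrinsics': array([[584.28061036,   0.        , 318.64170056],
       [  0.        , 584.28061036, 243.35820322],
       [  0.        ,   0.        ,   1.        ]]), 'distortion': array([-0.00802116,  0.        ,  0.        ,  0.        ,  0.        ]), 'T': array([[-9.17719714e-01,  2.58129178e-01, -3.01926902e-01,
         1.41408288e-01],
       [-3.97227412e-01, -5.94530274e-01,  6.99102379e-01,
         1.17725340e+00],
       [ 9.54039271e-04,  7.61513677e-01,  6.48148138e-01,
         1.03721574e+00],
       [ 0.00000000e+00,  0.00000000e+00,
[... 473 characters left out ...]
9724324,  1.57377534],
       [ 0.        ,  0.        ,  0.        ,  1.        ]])}
wrist {'intrinsics': array([[393.05536761,   0.        , 321.22042425],
       [  0.        , 393.05536761, 234.09963233],
       [  0.        ,   0.        ,   1.        ]]), 'distortion': array([-0.01469894,  0.        ,  0.        ,  0.        ,  0.        ]), 'mount': array([[-4.67268552e-04,  9.59568781e-01,  2.81473865e-01,
         7.19944833e-02],
       [ 9.99999891e-01,  4.54993003e-04,  1.08967202e-04,
         5.32262491e-05],
       [-2.35071133e-05,  2.81473885e-01, -9.59568888e-01,
        -1.42826413e-01],
       [ 0.00000000e+00,  0.00000000e+00,  0.00000000e+00,
         1.00000000e+00]])}
```

View pics/scene0.png

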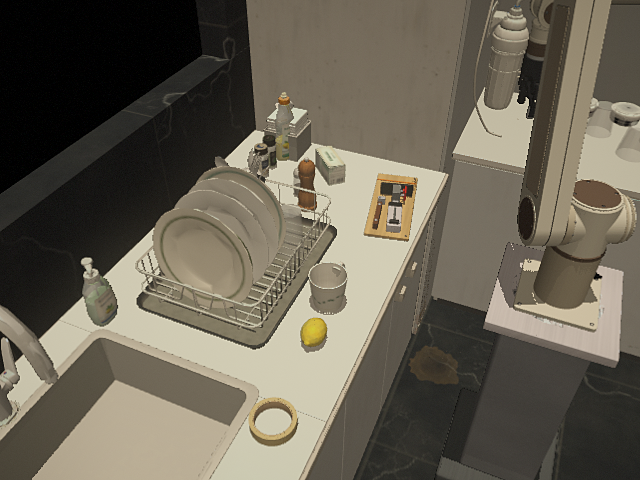

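View pics/top0.png

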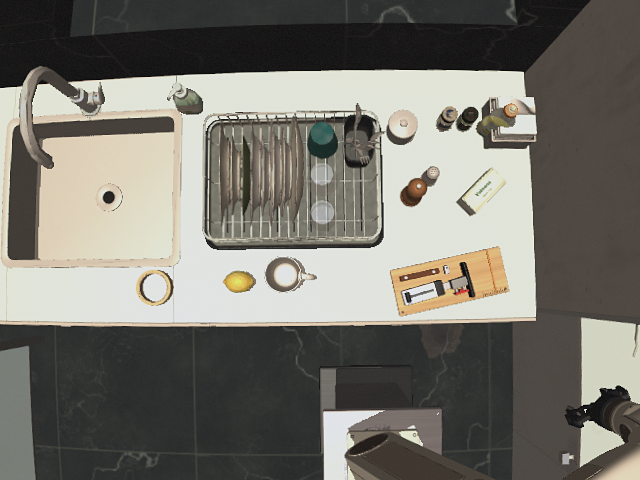

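```bash
python3 - <<'E'
import cv2, numpy as np
p=np.load("top0.npz")["p"]
c=p[235:325,380:520]; cv2.imwrite("pics/topc.png",cv2.resize(c,None,fx=5.7,fy=5.7,interpolation=cv2.INTER_CUBIC))
E
cat > h.py <<'E'
import numpy as np, cv2
from workcell import monitor, cams, order
from scipy.spatial.transform import Rotation as R
def camT(n,obs=None):
    i=cams.camera_info(n)
    if n=="wrist":
        M=np.eye(4); M[:3,:3]=R.from_quat(obs["tool_rot"]).as_matrix(); M[:3,3]=obs["eef_pos"]
        T=M@i["mount"]
    else: T=i["T"]
    return i,T
def ray2z(i,T,uv,z):
    uv=np.array(uv,float).reshape(-1,1,2)
    n=cv2.undistortPoints(uv,i["intrinsics"],np.array(i["distortion"]))[:,0]
    d=np.c_[n[:,0],-n[:,1],-np.ones(len(n))]@T[:3,:3].T
    z=np.broadcast_to(z,(len(n),))
    s=(z-T[2,3])/d[:,2]
    return T[:3,3]+d*s[:,None]
def proj(i,T,P):
    P=np.atleast_2d(P); q=(P-T[:3,3])@T[:3,:3]
    q=np.c_[q[:,0],-q[:,1],-q[:,2]]
    return cv2.projectPoints(q,np.zeros(3),np.zeros(3),i["intrinsics"],np.array(i["distortion"]))[0][:,0]
def snap(name,out):
    o=monitor.get_obs(); p,d=cams.camera(name); cv2.imwrite(f"pics/{out}.png",p)
    i,T=camT(name,o); np.savez(out+".npz",p=p,d=d,K=i["intrinsics"],D=i["distortion"],T=T)
    return p,d,i,T
def ld(out):
    f=np.load(out+".npz"); return f["p"],f["d"],dict(intrinsics=f["K"],distortion=f["D"]),f["T"]
E
python3 - <<'E'
from h import *
i,T=camT("top")
# corners board in topimg px approx
print(ray2z(i,T,[(391,269),(498,247),(509,292),(402,315)],0.012).round(4))
E
```

```text
[[ 0.5238 -0.0271  0.012 ]
 [ 0.5782 -0.3183  0.012 ]
 [ 0.4568 -0.3454  0.012 ]
 [ 0.4018 -0.0542  0.012 ]]
```

View pics/topc.png

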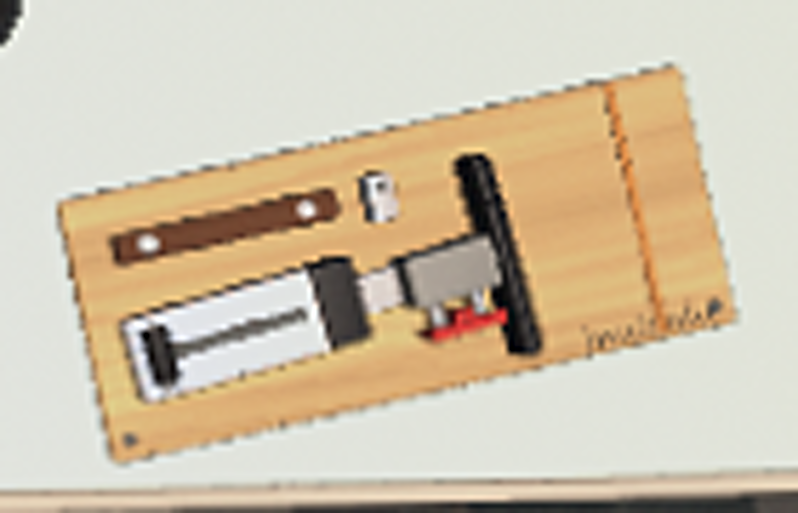

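>>> send_rows([
  [0,0,0,0.77],
  [0,0,0,0.77],
  [0,0,0,0.76],
  [0.008,-0.043,0,0],
  [0.008,-0.043,0,0],
  [0.008,-0.043,0,0],
  [0.008,-0.043,0,0],
  [0.008,-0.043,0,0],
  [0.008,-0.043,0,0],
  [0.047,0.009,0.002,0],
  [0.047,0.009,0.002,0],
  [0.047,0.009,0.002,0],
  [0.047,0.009,0.002,0],
  [0.047,0.009,0.002,0],
  [0,0,0,0],
  [0,0,0,0],
  [0,0,0,0],
], claw=0.3)

```text
clock: 1.8
eef_pos: [0.4394, -0.196, 0.221]
tool_rot: [0.996, 0.092, -0.001, -0.0]
ft_force: [-0.1, -0.8, 0.3]
grip_width: 0.0556
```

Run:
```python
from h import *
p,d,i,T=snap("wrist","w1"); print(T.round(4))
```

```text
[[ 1.831e-01  9.429e-01  2.783e-01  5.104e-01]
 [-9.831e-01  1.758e-01  5.110e-02 -1.828e-01]
 [-7.000e-04 -2.829e-01  9.591e-01  3.637e-01]
 [ 0.000e+00  0.000e+00  0.000e+00  1.000e+00]]
```

View pics/w1.png

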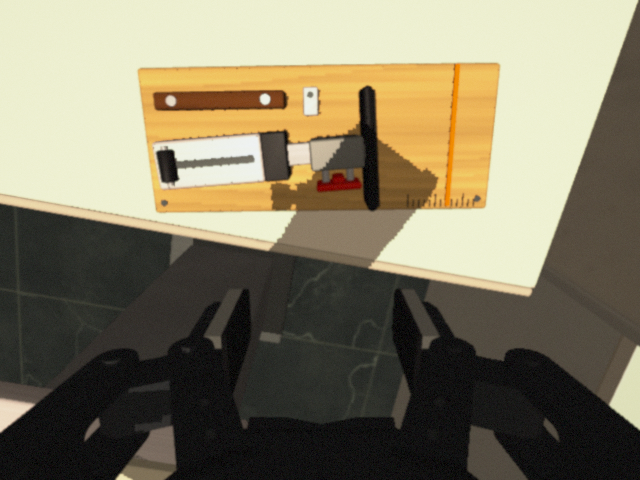

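Run:
```python
from h import *
p,d,i,T=ld("w1")
a=cv2.resize(p[55:220,130:330],None,fx=4,fy=4,interpolation=cv2.INTER_CUBIC)[:600]; cv2.imwrite("pics/w1a.png",np.clip(a*1.0,0,255))
b=cv2.resize(p[55:220,310:510],None,fx=4,fy=4,interpolation=cv2.INTER_CUBIC)[:600]; cv2.imwrite("pics/w1b.png",b)
```

```text
[ WARN:0@0.593] global loadsave.cpp:1063 imwrite_ Unsupported depth image for selected encoder is fallbacked to CV_8U.
```

View pics/w1a.png

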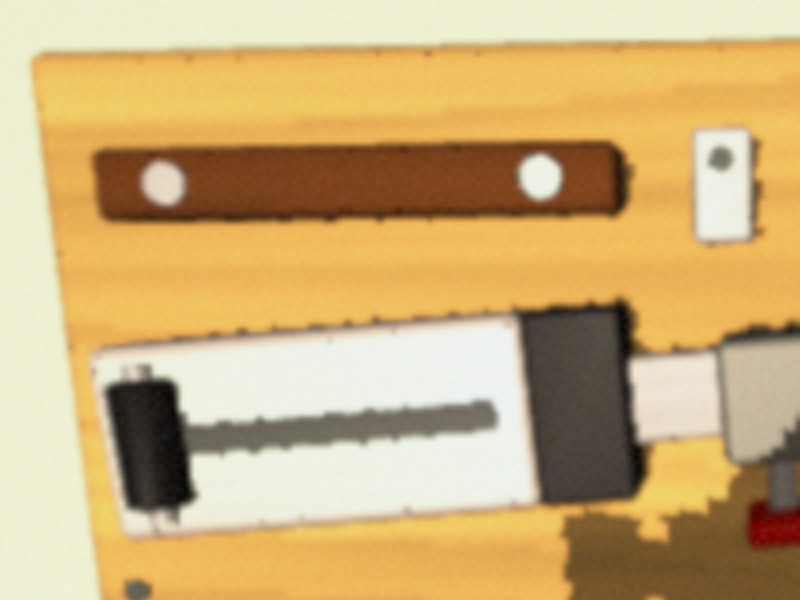

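View pics/w1b.png

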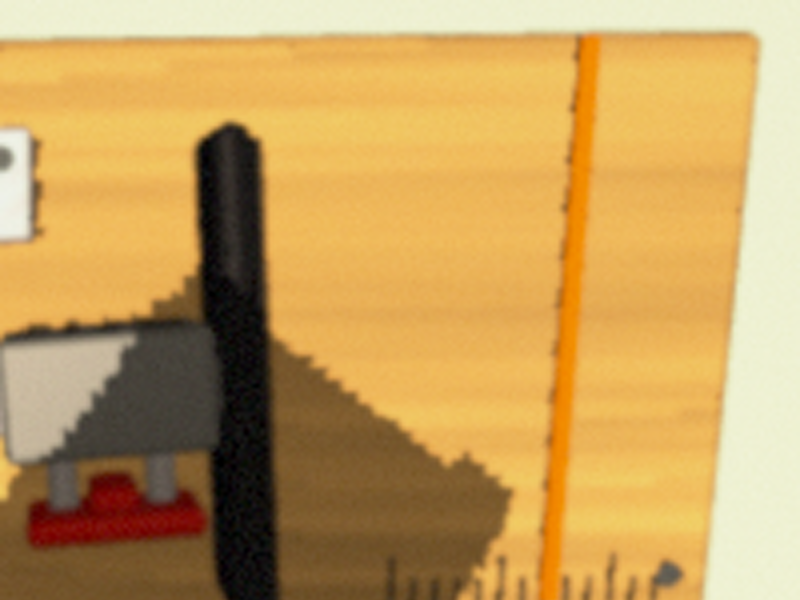

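```bash
cat > fit.py <<'E'
from h import *
from scipy.optimize import least_squares
def fitpose(px,loc,z,i,T):
    W=ray2z(i,T,px,z)[:,:2]; loc=np.array(loc,float)
    def f(v):
        c,s=np.cos(v[2]),np.sin(v[2]); return (loc@np.array([[c,s],[-s,c]])+v[:2]-W).ravel()
    r=least_squares(f,[W[:,0].mean(),W[:,1].mean(),0.18]); return r.x,(r.fun.reshape(-1,2)*1000).round(1)
def w2b(b,P):
    c,s=np.cos(b[2]),np.sin(b[2]); return (np.atleast_2d(P)[:,:2]-b[:2])@np.array([[c,-s],[s,c]])
def b2w(b,P):
    c,s=np.cos(b[2]),np.sin(b[2]); return np.atleast_2d(P)@np.array([[c,s],[-s,c]])+b[:2]
E
python3 - <<'E'
from fit import *
p,d,i,T=ld("w1")
print("depth: counter",ray2z(i,T,[(100,40)],0),d[40,100], "board", d[90,400], d[115,311], d[150,220])
b,r=fitpose([(138.3,69),(499,64),(485,207),(156,212)],[(.0625,.14),(.0625,-.165),(-.0625,-.165),(-.0625,.14)],.012,i,T)
print(b,r)
print("rail",w2b(b,ray2z(i,T,[(156.3,109.75),(282.5,108.25)],.034)))
print("stop",w2b(b,ray2z(i,T,[(304,115),(317.5,115),(304,87.5)],.034)))
L=ray2z(i,T,[(447.5,205),(457.5,64.25)],.0136); print("line",w2b(b,L))
t,r=fitpose([(153.2,143),(161.8,188.8),(286.2,132),(288.8,178.8)],[(.02,.11),(-.02,.11),(.02,0),(-.02,0)],.038,i,T)
print(t,r, w2b(b,[t[:2]]), t[2]-b[2])
print("corner",w2b(b,b2w(t,[(.02,0)])), "rear",w2b(b,b2w(t,[(0,.11)])))
E
```

```text
depth: counter [[0.53926916 0.01381947 0.        ]] 0.33168972 board 0.3313224 0.3165865 0.3187764
[ 0.48868272 -0.17208962  0.19800099] [[ 0.8  2.6]
 [ 2.1 -1.8]
 [-1.4 -1.9]
 [-1.5  1. ]]
rail [[0.02784623 0.1178367 ]
 [0.0273467  0.01637829]]
stop [[ 0.02191458 -0.00069349]
 [ 0.02176123 -0.01154337]
 [ 0.04274342 -0.00123211]]
line [[-0.05805522 -0.12832768]
 [ 0.06076053 -0.12774025]]
[ 0.47652997 -0.16198533  0.25912508] [[ 1.   1.4]
 [-1.3  0.8]
 [ 1.1 -0. ]
 [-0.8 -2.2]] [[-0.00992769  0.01229744]] 0.06112409350017878
corner [[0.01003496 0.01351916]] rear [[-0.01664716  0.12209201]]
```

```bash
cat >> fit.py <<'E'
_b=np.array([ 0.48868272, -0.17208962,  0.199])
B=np.r_[b2w(_b,[(.0075,-.0005)])[0],0.199]
def go(x,y,z):
    o=monitor.get_obs(); Rm=R.from_quat(o["tool_rot"]).as_matrix()
    w=np.r_[b2w(B,[(x,y)])[0],z]; print("target",w.round(4),"tool delta",(Rm.T@(w-o["eef_pos"])).round(4),"now board",w2b(B,[o["eef_pos"]]).round(4),o["eef_pos"][2].round(4),"yaw-B",(np.arctan2(Rm[1,0],Rm[0,0])-B[2]).round(4))
E
python3 - <<'E'
from fit import *
print(B)
go(-.075,.068,.1); go(-.075,.068,.018)
p,d,i,T=ld("top0.npz".replace(".npz","")) if False else (np.load("top0.npz")["p"],0,*camT("top"))
# check rail & stop in top view projections
P=[(.02,.12,.034),(.02,.015,.034),(.034,.12,.034),(.014,0,.034),(.014,-.012,.034),(.036,0,.034)]
P=np.array(P); W=np.c_[b2w(B,P[:,:2]),P[:,2]]
print(proj(i,T,W).round(1), ((proj(i,T,W)-[380,235])*5.7).round(0))
E
```

```text
[ 0.49613355 -0.17109708  0.199     ]
target [ 0.4092 -0.1193  0.1   ] tool delta [-0.0155 -0.0811  0.1215] now board [[-0.0607 -0.0133]] 0.2214 yaw-B -0.0149
target [ 0.4092 -0.1193  0.018 ] tool delta [-0.0154 -0.0811  0.2035] now board [[-0.0607 -0.0133]] 0.2214 yaw-B -0.0149
[[400.7 280.8]
 [439.5 272.3]
 [399.5 275.6]
 [445.5 273.3]
 [449.9 272.3]
 [443.7 265.1]] [[118. 261.]
 [339. 212.]
 [111. 231.]
 [374. 218.]
 [399. 213.]
 [363. 171.]]
```

>>> send_rows([
  [0,0,0,-0.15],
  [-0.015,-0.04,0.04,0],
  [0,-0.041,0.04,0],
  [0,0,0.04,0],
  [0,0,0.04,0],
  [0,0,0.03,0],
  [0,0,0.0135,0],
  [0,0,0,0],
  [0,0,0,0],
  [0,0,0,0],
])

```text
clock: 2.85
eef_pos: [0.4152, -0.1308, 0.0302]
tool_rot: [0.995, 0.1, 0.001, 0.001]
ft_force: [-0.5, 0.7, 0.0]
grip_width: 0.0556
```

Run:
```python
from fit import *
go(-.031,.068,.018)
snap("wrist","w2")
```

```text
target [ 0.4523 -0.1106  0.018 ] tool delta [ 0.0404 -0.0124  0.0123] now board [[-0.0714  0.0556]] 0.0302 yaw-B 0.0005
```

View pics/w2.png

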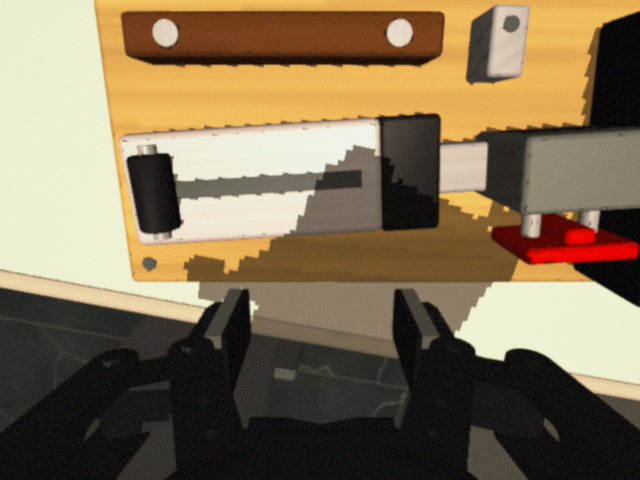

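>>> send_rows([
  [0,-0.012,0.006,0],
  [0,0,0.006,0],
  [0.004,0,0,0],
  [0.004,0,0,0],
  [0.004,0,0,0],
  [0.004,0,0,0],
  [0.004,0,0,0],
  [0.004,0,0,0],
  [0,0,0,0],
])

```text
clock: 3.8
eef_pos: [0.4354, -0.1135, 0.0165]
tool_rot: [0.995, 0.1, -0.0, -0.0]
ft_force: [-0.6, 0.3, 0.0]
grip_width: 0.0557
```

Run:
```python
from fit import *
go(-.031,.068,.018)
snap("wrist","w3")
```

```text
target [ 0.4523 -0.1106  0.018 ] tool delta [ 0.0171  0.0005 -0.0015] now board [[-0.0481  0.0684]] 0.0165 yaw-B 0.0009
```

View pics/w3.png

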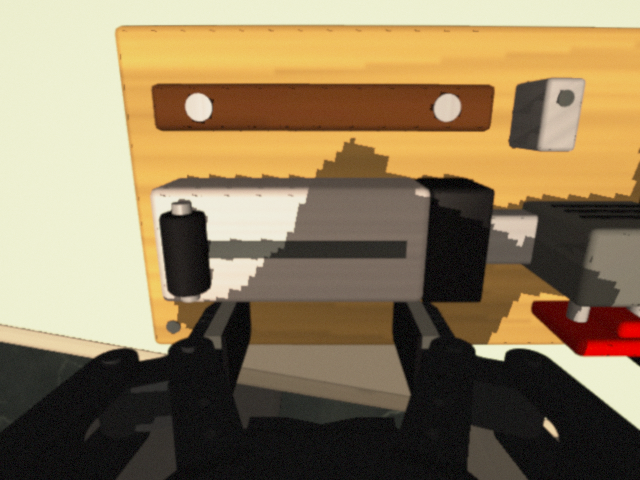

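>>> send_rows([
  [0.003,0,0,0],
  [0.003,0,0,0],
  [0.003,0,0,0],
  [0.003,0,0,0],
  [0.002,0,0,0],
  [0.001,0,0,0],
  [0,0,0,0],
])

```text
clock: 4.55
eef_pos: [0.4503, -0.1106, 0.0167]
tool_rot: [0.995, 0.1, 0.0, -0.0]
ft_force: [-1.2, -0.1, -1.2]
grip_width: 0.0559
```

>>> send_rows([
  [0.001,0,0,0],
  [0.001,0,0,0],
  [0,0,0,0],
])

```text
clock: 4.85
eef_pos: [0.452, -0.1103, 0.0167]
tool_rot: [0.995, 0.1, 0.0, -0.0]
ft_force: [-1.9, -0.6, -0.7]
grip_width: 0.0555
```

>>> send_rows([
  [0.001,0,0,0],
  [0.001,0,0,0],
  [0,0,0,0],
])

```text
clock: 5.15
eef_pos: [0.452, -0.1102, 0.0167]
tool_rot: [0.995, 0.099, -0.002, 0.0]
ft_force: [-6.4, -1.2, 5.0]
grip_width: 0.0555
```

Run:
```python
from fit import *
go(-.031,.068,.018)
snap("wrist","w4")
```

```text
target [ 0.4523 -0.1106  0.018 ] tool delta [ 0.0002  0.0004 -0.0013] now board [[-0.0312  0.0684]] 0.0167 yaw-B 0.0002
```

View pics/w4.png

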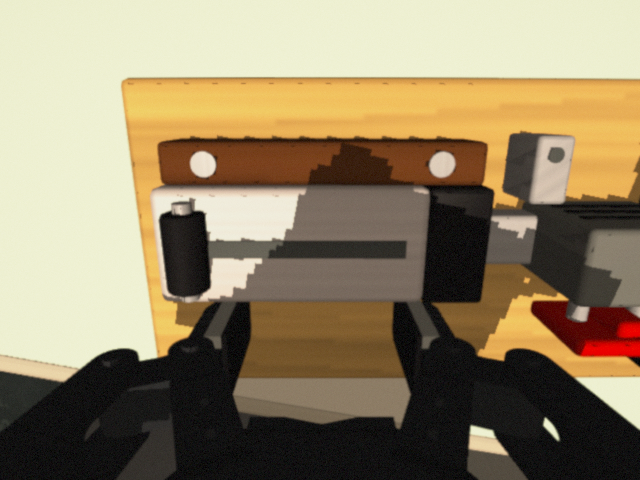

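>>> send_rows([
  [-0.016,0,0,0],
  [0,0,-0.04,0],
  [0,0,-0.04,0],
  [0,-0.045,0,0],
  [0,-0.037,0,0],
  [0.025,0,0,0],
  [0.025,0,0,0],
  [0,0,0,0],
  [0,0,0,0],
  [0,0,0,0],
], claw=-1)

```text
clock: 6.2
eef_pos: [0.4704, -0.0229, 0.0967]
tool_rot: [0.995, 0.1, -0.0, -0.0]
ft_force: [-0.2, 0.2, -1.3]
grip_width: -0.0001
```

Run:
```python
from fit import *
go(.004,.15,.022)
snap("wrist","w5")
```

```text
target [ 0.4704 -0.0233  0.022 ] tool delta [-0.0001  0.0004  0.0747] now board [[0.0041 0.1504]] 0.0967 yaw-B 0.0006
```

View pics/w5.png

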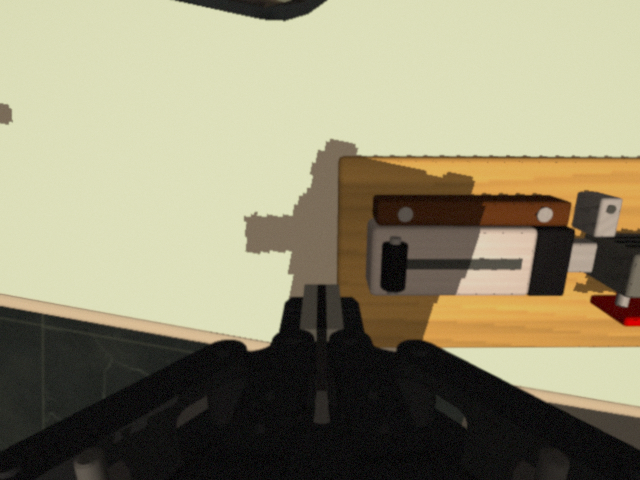

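>>> send_rows([
  [0,0,0.04,0],
  [0,0,0.035,0],
  [0,0.005,0,0],
  [0,0.005,0,0],
  [0,0.003,0,0],
  [0,0.003,0,0],
  [0,0.003,0,0],
  [0,0.001,0,0],
  [0,0,0,0],
])

```text
clock: 7.15
eef_pos: [0.4758, -0.0421, 0.0226]
tool_rot: [0.995, 0.1, 0.001, -0.0]
ft_force: [-0.6, 4.3, 3.0]
grip_width: 0.0002
```

Run:
```python
from fit import *
go(.004,.125,.022)
snap("wrist","w6")
```

```text
target [ 0.4753 -0.0478  0.022 ] tool delta [-0.0015  0.0054  0.0006] now board [[0.0055 0.1304]] 0.0226 yaw-B 0.001
```

View pics/w6.png

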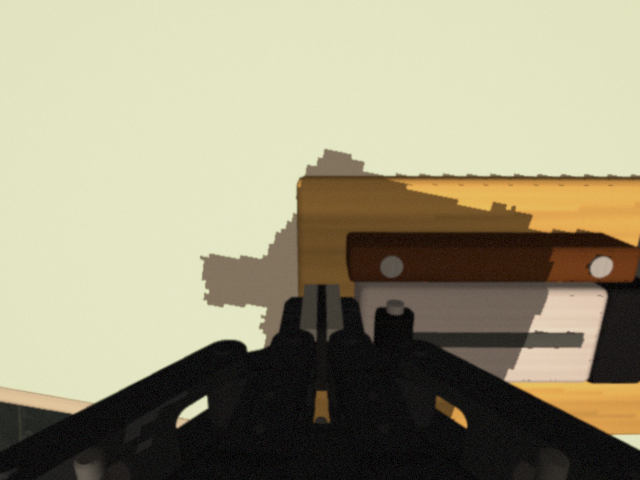

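>>> send_rows([
  [0,0.001,0,0],
  [0,0.001,0,0],
  [0,0.001,0,0],
  [0,0,0,0],
])

```text
clock: 7.6
eef_pos: [0.4756, -0.0454, 0.0217]
tool_rot: [0.995, 0.1, 0.0, 0.0]
ft_force: [0.3, 3.9, 2.9]
grip_width: -0.0004
```

>>> send_rows([
  [0,0.001,0,0],
  [0,0.001,0,0],
  [0,0,0,0],
])

```text
clock: 7.9
eef_pos: [0.4759, -0.0475, 0.0217]
tool_rot: [0.995, 0.1, -0.0, 0.0]
ft_force: [-1.5, 4.6, 3.0]
grip_width: -0.0001
```

>>> send_rows([
  [0,0.001,0,0],
  [0,0.001,0,0],
  [0,0,0,0],
])

```text
clock: 8.2
eef_pos: [0.476, -0.0485, 0.0217]
tool_rot: [0.995, 0.1, -0.0, -0.001]
ft_force: [-1.9, 6.7, 4.5]
grip_width: -0.0001
```

Run:
```python
from fit import *
go(.004,.125,.022)
snap("wrist","w7")
```

```text
target [ 0.4753 -0.0478  0.022 ] tool delta [-0.0005 -0.0009 -0.0003] now board [[0.0045 0.1241]] 0.0217 yaw-B 0.0011
```

View pics/w7.png

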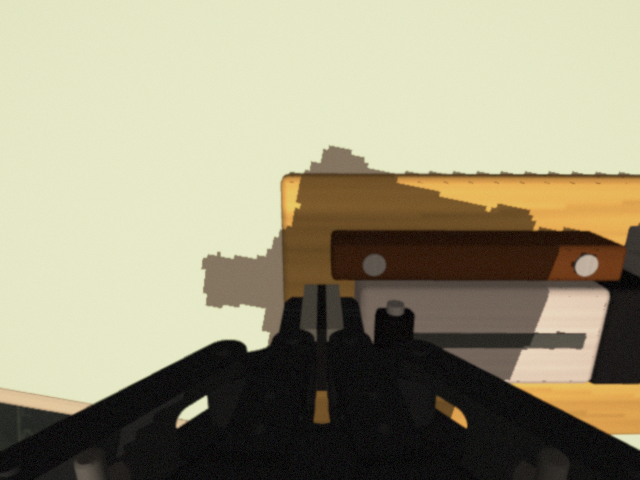

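>>> send_rows([
  [0,0.001,0,0],
  [0,0.001,0,0],
  [0,0,0,0],
])

```text
clock: 8.55
eef_pos: [0.476, -0.0486, 0.0217]
tool_rot: [0.995, 0.101, -0.0, -0.003]
ft_force: [-2.9, 12.8, 6.2]
grip_width: 0.0002
```

>>> send_rows([
  [0,0.001,0,0],
  [0,0.001,0,0],
  [0,0,0,0],
])

```text
clock: 8.85
eef_pos: [0.4759, -0.0488, 0.0217]
tool_rot: [0.995, 0.101, -0.0, -0.005]
ft_force: [-2.4, 18.2, 7.8]
grip_width: -0.0001
```

>>> send_rows([
  [0,-0.016,0,0],
  [0,-0.006,0,0],
  [0,0,-0.045,0],
  [0,0,-0.045,0],
  [0,0,-0.04,0],
  [-0.01,0.045,0,0],
  [-0.03,0.035,0,0],
  [0,0.045,0,0],
  [0,0,0,0],
  [0,0,0,0],
], claw=0.3)

```text
clock: 9.85
eef_pos: [0.4578, -0.1639, 0.1513]
tool_rot: [0.995, 0.098, -0.001, 0.0]
ft_force: [0.7, 0.4, -1.3]
grip_width: 0.0553
```

Run:
```python
from fit import *
go(.004,.125,.022)
snap("wrist","w8")
```

```text
target [ 0.4753 -0.0478  0.022 ] tool delta [ 0.04   -0.1105  0.1292] now board [[-0.0361  0.0147]] 0.1513 yaw-B -0.0026
```

View pics/w8.png

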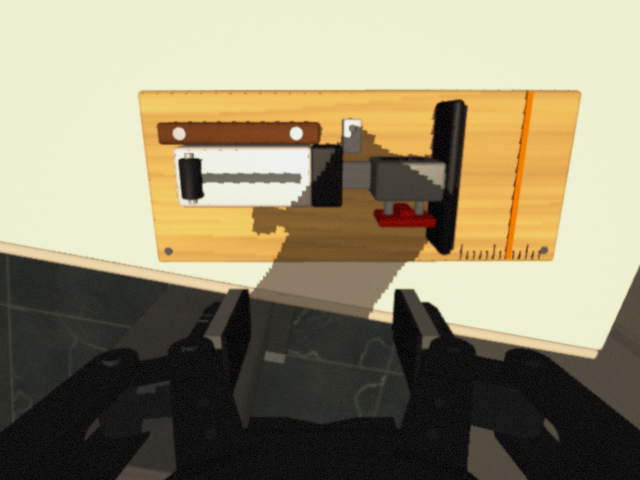

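Run:
```python
from fit import *
p,d,i,T=ld("w8")
im=cv2.resize(p[80:270,130:390],None,fx=3,fy=3,interpolation=cv2.INTER_CUBIC)
def dr(im,pts,z,c,x0,y0,f):
    W=np.c_[b2w(B,np.array(pts)),np.full(len(pts),z)]
    q=((proj(i,T,W)-[x0,y0])*f+f/2).astype(np.int32); cv2.polylines(im,[q],True,c,1)
for im_,x0 in ((im,130),):
    dr(im_,[(.02,0),(-.02,0),(-.02,.11),(.02,.11)],.038,(0,0,255),x0,80,3)
    dr(im_,[(.02,.015),(.02,.12),(.034,.12),(.034,.015)],.034,(255,0,0),x0,80,3)
    dr(im_,[(.014,-.012),(.014,0),(.036,0),(.036,-.012)],.034,(255,0,0),x0,80,3)
cv2.imwrite("pics/w8a.png",im)
im=cv2.resize(p[80:270,350:600],None,fx=3,fy=3,interpolation=cv2.INTER_CUBIC)
dr(im,[(.055,-.1295),(.055,-.1255),(-.065,-.1255),(-.065,-.1295)],.0136,(255,0,0),350,80,3)
dr(im,[(.048,-.062),(.048,-.072),(-.048,-.072),(-.048,-.062)],.056,(0,255,0),350,80,3)
dr(im,[(.055,.14),(.055,-.165),(-.07,-.165),(-.07,.14)],.012,(255,0,255),350,80,3)
cv2.imwrite("pics/w8b.png",im)
```

```text
(no output)
```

View pics/w8a.png

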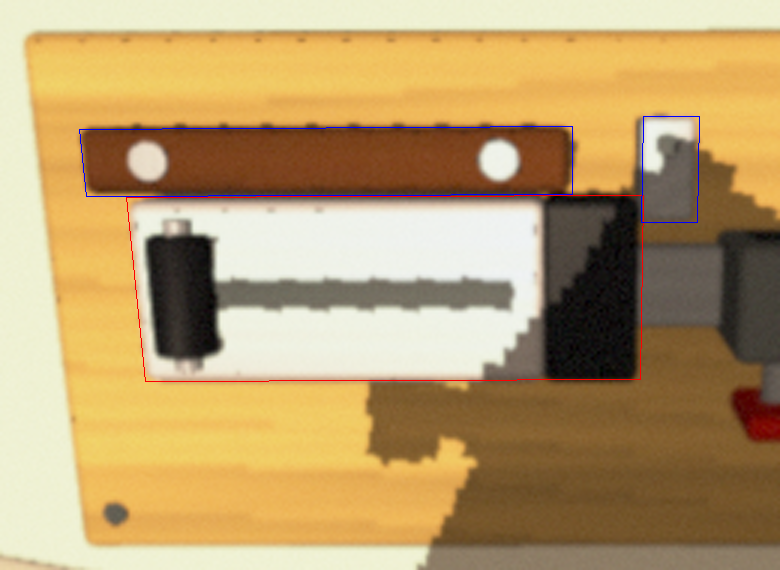

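View pics/w8b.png

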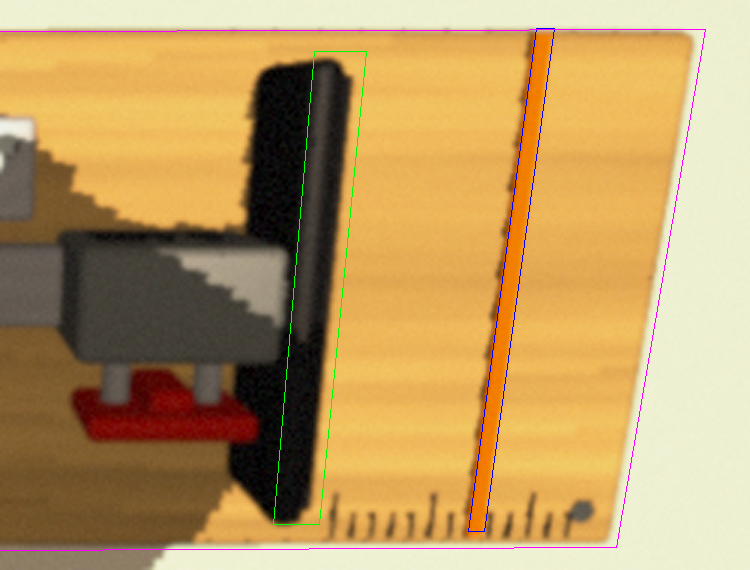

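Run:
```python
from fit import *
f=np.load("top0.npz"); d=f["d"]; i,T=camT("top")
for v in (250,290,310):
  for u in (515,530,536,542,550,580,600):
    n=cv2.undistortPoints(np.array([[[u,v]]],float),i["intrinsics"],i["distortion"])[0,0]
    P=T[:3,:3]@(np.array([n[0],-n[1],-1])*d[v,u])+T[:3,3]; print(u,v,P.round(3))
print(monitor.get_obs()["joint_pos"].round(3))
```

```text
515 250 [ 0.57  -0.371 -0.004]
530 250 [ 0.569 -0.411  0.003]
536 250 [ 0.569 -0.43  -0.002]
542 250 [ 0.566 -0.429  0.046]
550 250 [ 0.563 -0.427  0.111]
580 250 [ 0.552 -0.43   0.289]
600 250 [ 0.546 -0.431  0.389]
515 290 [ 0.462 -0.367 -0.003]
530 290 [ 0.461 -0.409  0.   ]
536 290 [ 0.46  -0.43  -0.012]
542 290 [ 0.46  -0.43   0.037]
550 290 [ 0.461 -0.432  0.09 ]
580 290 [ 0.462 -0.431  0.281]
600 290 [ 0.462 -0.431  0.383]
515 310 [ 0.407 -0.366 -0.002]
530 310 [ 0.407 -0.406  0.003]
536 310 [ 0.405 -0.431 -0.018]
542 310 [ 0.407 -0.43   0.033]
550 310 [ 0.409 -0.43   0.09 ]
580 310 [ 0.416 -0.432  0.275]
600 310 [ 0.42  -0.431  0.381]
[-3.410e-01  2.650e-01 -1.780e-01  1.129e+00 -1.000e-03  2.602e+00]
```

>>> send_rows([
  [0.016,0.032,0,-1],
  [0.02,0.03,0,-1],
  [0,0,0,-1],
  [0,0,0,-1],
  [0,0,0,-1],
  [0,0,0,-1],
  [0,0,0,-1],
  [0,0,0,-1],
  [0,0,0,-1],
  [0,0,0,-1],
  [0,0,0,-1],
  [0,0,0,-1],
  [0,0,0,-1],
  [0,0,0,-1],
  [0,0,0,-1],
  [0,0,0,-1],
  [0,0,0,-1],
  [0,0,0,-1],
  [0,0,0,-1],
  [0,0,0,-1],
])

```text
clock: 11.9
eef_pos: [0.5083, -0.2116, 0.1514]
tool_rot: [0.451, 0.893, -0.0, -0.0]
ft_force: [0.6, -0.6, 0.1]
grip_width: 0.0552
```

>>> send_rows([
  [0,0,0,-1],
  [0,0,0,-1],
  [0,0,0,-1],
  [0,0,0,-1],
  [0,0,0,-1],
  [0,0,0,-1],
  [0,0,0,-1],
  [0,0,0,-1],
  [0,0,0,-1],
  [0,0,0,-1],
  [0,0,0,-1],
  [0,0,0,-1],
  [0,0,0,-1],
  [0,0,0,-1],
  [0,0,0,-1],
  [0,0,0,-1],
  [0,0,0,-1],
  [0,0,0,-1],
  [0,0,0,-1],
  [0,0,0,-1],
])

```text
clock: 13.9
eef_pos: [0.5083, -0.2116, 0.1514]
tool_rot: [-0.508, 0.862, 0.0, -0.001]
ft_force: [-0.2, 0.1, -0.4]
grip_width: 0.0555
```

>>> send_rows([
  [0,0,0,-1],
  [0,0,0,-1],
  [0,0,0,-1],
  [0,0,0,-1],
  [0,0,0,-1],
  [0,0,0,-1],
  [0,0,0,-1],
  [0,0,0,-0.15],
  [0,0,0,0],
  [0,0,0,0],
])

```text
clock: 14.9
eef_pos: [0.5083, -0.2124, 0.1516]
tool_rot: [0.775, -0.632, -0.0, 0.0]
ft_force: [-0.1, 0.5, -0.4]
grip_width: 0.0557
```

Run:
```python
from fit import *
print(monitor.get_obs()["joint_pos"].round(3))
go(-.003,-.048,.1)
snap("wrist","w9")
```

```text
[-0.396  0.386 -0.003  1.182 -0.    -2.169]
target [ 0.5027 -0.2187  0.1   ] tool delta [0.0051 0.0068 0.0516] now board [[ 0.0038 -0.0429]] 0.1516 yaw-B -1.5677
```

View pics/w9.png

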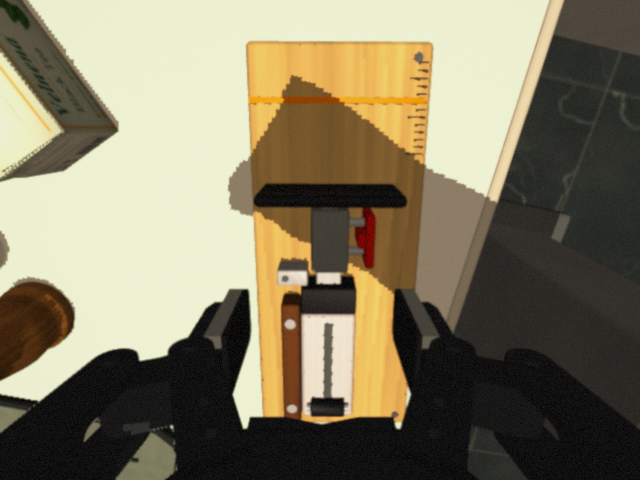

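Run:
```python
from fit import *
p,d,i,T=ld("w9")
im=cv2.resize(p[30:290,235:445],None,fx=2.3,fy=2.3,interpolation=cv2.INTER_CUBIC); cv2.imwrite("pics/w9a.png",im)
print(w2b(B,ray2z(i,T,[(340,42),(340,100),(340,101)],[.012,.0136,.0136])))
for r in range(36,48): print(r,p[r,370],end=";")
print()
for r in range(92,108): print(r,p[r,390],p[r,265],end=";")
```

```text
[[-0.00779217 -0.16313485]
 [-0.0082796  -0.12681214]
 [-0.00828965 -0.12616732]]
36 [212 241 239];37 [211 241 238];38 [211 241 238];39 [207 239 236];40 [199 234 232];41 [153 198 209];42 [101 159 201];43 [ 82 162 220];44 [ 85 171 229];45 [ 89 181 237];46 [ 94 189 239];47 [ 92 190 239];
92 [ 90 188 239] [ 93 194 239];93 [ 94 191 240] [101 199 240];94 [ 95 190 240] [ 97 195 239];95 [ 93 190 240] [ 99 197 241];96 [ 85 178 234] [ 85 189 240];97 [ 54 156 225] [ 48 175 241];98 [ 27 161 237] [ 21 164 239];99 [ 10 165 240] [ 21 164 240];100 [ 13 165 241] [ 20 167 241];101 [ 26 167 242] [ 13 163 239];102 [ 34 166 240] [ 30 156 230];103 [ 64 176 240] [ 58 152 212];104 [ 88 187 241] [ 91 185 233];105 [ 93 188 240] [100 196 241];106 [ 90 189 240] [ 99 197 241];107 [ 92 189 240] [ 98 195 240];
```

View pics/w9a.png

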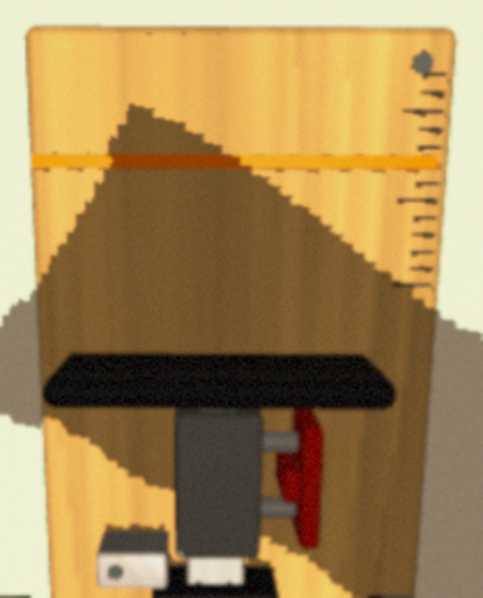

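>>> send_rows([
  [0.005,0.007,0,0.03],
  [0,0,0.03,0],
  [0,0,0.04,0],
  [0,0,0.03,0],
  [0,0,0,0],
  [0,0,0,0],
], claw=0.5)

```text
clock: 15.55
eef_pos: [0.502, -0.2196, 0.0519]
tool_rot: [0.774, -0.634, -0.001, 0.0]
ft_force: [0.7, 0.3, 1.0]
grip_width: 0.0643
```

Run:
```python
from fit import *
go(-.003,-.048,.022)
snap("wrist","w10")
```

```text
target [ 0.5027 -0.2187  0.022 ] tool delta [-0.0007 -0.0009  0.0299] now board [[-0.0038 -0.0487]] 0.0519 yaw-B -1.5712
```

View pics/w10.png

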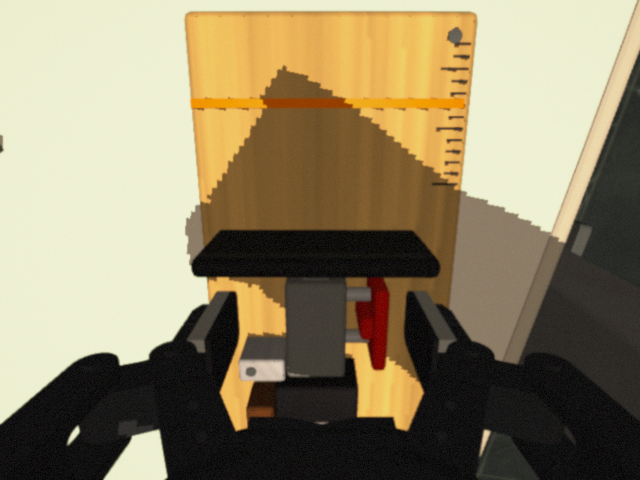

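>>> send_rows([
  [0,0,0.015,0],
  [0,0,0.014,0],
  [0,0,0,0],
  [0,0,0,0],
])

```text
clock: 16.0
eef_pos: [0.5036, -0.2199, 0.0245]
tool_rot: [0.774, -0.633, 0.001, -0.0]
ft_force: [-0.5, 0.3, 0.6]
grip_width: 0.0637
```

Run:
```python
from fit import *
p,d,i,T=ld("w10")
print(w2b(B,ray2z(i,T,[(330,13),(330,103)],[.012,.0136])))
go(-.003,-.048,.022)
snap("wrist","w11")
```

```text
[[-0.00713012 -0.16275765]
 [-0.00727689 -0.12688424]]
target [ 0.5027 -0.2187  0.022 ] tool delta [-0.0013  0.0007  0.0025] now board [[-0.0023 -0.0493]] 0.0245 yaw-B -1.5705
```

View pics/w11.png

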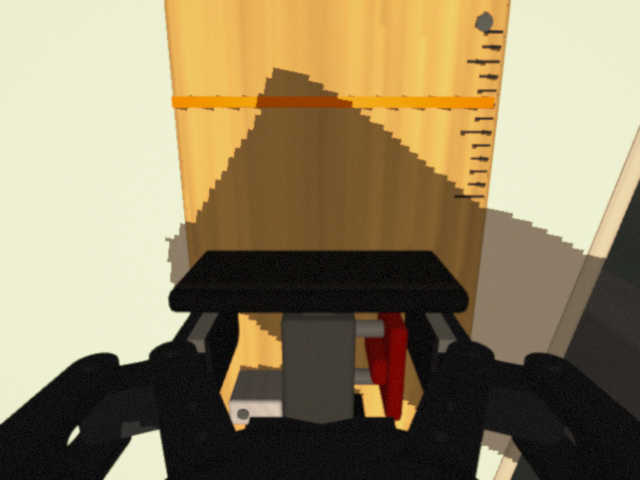

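>>> send_rows([
  [0.001,0,0,0],
  [0.001,0,0,0],
  [0.001,0,0,0],
  [0.002,0,0,0],
  [0.004,0,0,0],
  [0.006,0,0,0],
  [0.006,0,0,0],
  [0.006,0,0,0],
  [0.006,0,0,0],
  [0.006,0,0,0],
  [0.006,0,0,0],
  [0.006,0,0,0],
  [0.004,0,0,0],
  [0.002,0,0,0],
  [0,0,0,0],
  [0,0,0,0],
])

```text
clock: 17.65
eef_pos: [0.5137, -0.2752, 0.0227]
tool_rot: [0.774, -0.633, -0.0, 0.0]
ft_force: [1.0, 3.9, 1.4]
grip_width: 0.064
```

Run:
```python
from fit import *
go(-.003,-.1134,.022)
snap("wrist","w12")
```

```text
target [ 0.5156 -0.2829  0.022 ] tool delta [ 0.0079 -0.0004  0.0007] now board [[-0.0034 -0.1055]] 0.0227 yaw-B -1.5703
```

View pics/w12.png

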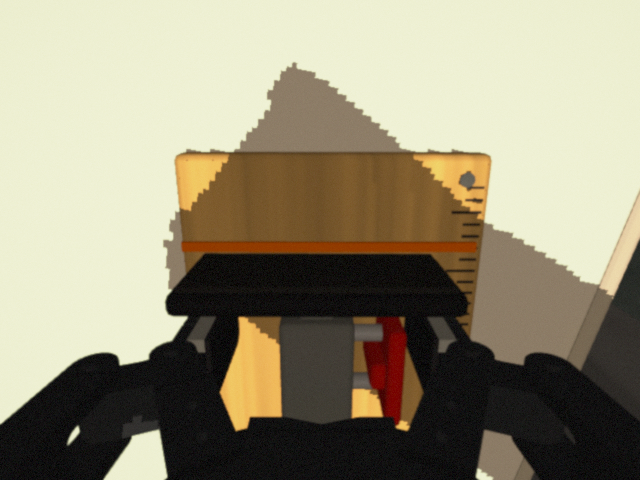

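Run:
```python
from fit import *
p,d,i,T=ld("w12")
for r in range(238,262): print(r,p[r,320],p[r,240],end=";")
print()
print(w2b(B,ray2z(i,T,[(320,153),(320,246.3),(320,254)],[.012,.0136,.016])))
# top edge inner of plate row ~313?
print(w2b(B,ray2z(i,T,[(320,292),(320,314)],[.056,.056])))
W=np.c_[b2w(B,np.array([(0,-.1165),(0,-.1245),(0,-.1265),(0,-.1245),(0,-.1265)])),[.056,.056,.056,.016,.016]]
print(proj(i,T,W).round(1))
im=cv2.resize(p[140:330,150:500],None,fx=2.28,fy=3,interpolation=cv2.INTER_CUBIC); cv2.imwrite("pics/w12a.png",np.clip(im.astype(float)*2,0,255).astype(np.uint8))
```

```text
238 [ 43  79 109] [ 44  88 122];239 [ 39  79 108] [ 47  89 122];240 [ 34  73 108] [ 35  81 119];241 [ 29  69 115] [ 22  69 116];242 [  6  56 124] [  1  57 126];243 [  0  56 138] [  0  56 139];244 [  0  58 145] [  0  57 143];245 [  0  60 145] [  0  60 144];246 [  0  58 145] [  0  56 142];247 [  0  61 146] [  0  60 145];248 [  0  61 144] [  0  58 144];249 [  0  61 144] [  0  57 144];250 [  0  61 145] [  0  56 141];251 [ 12  65 136] [ 16  68 134];252 [ 30  69 120] [ 29  72 114];253 [28 59 88] [27 58 81];254 [18 33 44] [16 26 37];255 [12 18 19] [15 16 16];256 [0 7 5] [15 20 19];257 [10  5 10] [ 8 12 15];258 [ 3 10  6] [12 15 19];259 [10 13 11] [17 16 19];260 [15 14 13] [4 4 8];261 [23 17 23] [ 2  4 14];
[[-0.00238599 -0.16433565]
 [-0.00235838 -0.12718983]
 [-0.00236181 -0.12471635]]
[[-0.00245569 -0.12645525]
 [-0.00244928 -0.11905058]]
[[312.1 321.4]
 [312.  297.9]
 [311.9 291.9]
 [314.1 254.5]
 [314.1 249.8]]
```

View pics/w12a.png

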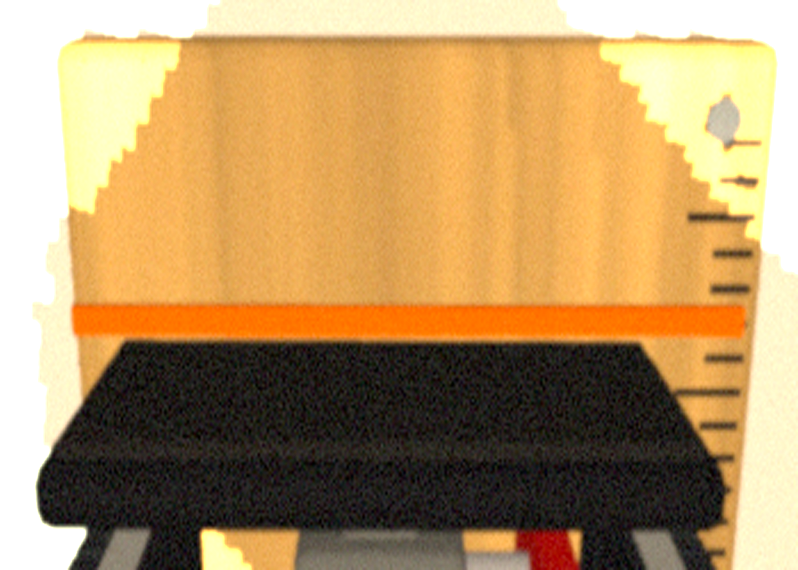

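>>> send_rows([
  [0.002,0,0,0],
  [0.002,0,0,0],
  [0.002,0,0,0],
  [0.001,0,0,0],
  [0,0,0,0],
  [0,0,0,0],
  [0,0,0,0],
])

```text
clock: 18.4
eef_pos: [0.5151, -0.2821, 0.0227]
tool_rot: [0.774, -0.633, -0.0, 0.0]
ft_force: [1.1, 4.7, 1.1]
grip_width: 0.0638
```

Run:
```python
from fit import *
go(-.003,-.1128,.022)
p,d,i,T=snap("wrist","w13")
im=cv2.resize(p[190:400,150:500],None,fx=2.28,fy=2.85,interpolation=cv2.INTER_CUBIC); cv2.imwrite("pics/w13a.png",np.clip(im.astype(float)*2,0,255).astype(np.uint8))
```

```text
target [ 0.5155 -0.2823  0.022 ] tool delta [ 0.0002 -0.0004  0.0007] now board [[-0.0034 -0.1126]] 0.0227 yaw-B -1.5705
```

View pics/w13a.png

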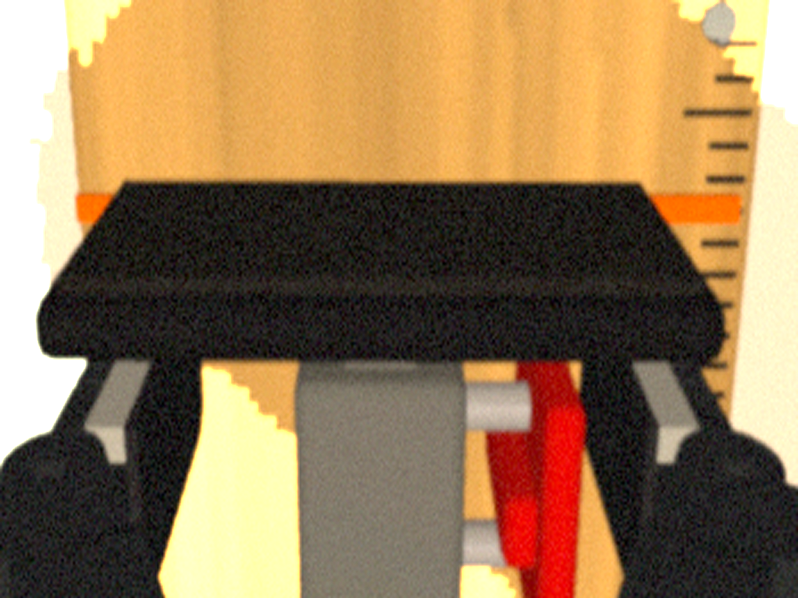

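>>> send_rows([
  [0,-0.0008,0,0],
  [0,0,0,0],
  [0,0,0,0],
  [0,0,0,0],
], claw=0.0)

```text
clock: 18.85
eef_pos: [0.5148, -0.282, 0.0228]
tool_rot: [0.774, -0.633, -0.001, 0.001]
ft_force: [-3.8, 3.7, 3.7]
grip_width: 0.0428
```

Run:
```python
from fit import *
go(-.003,-.1128,.022)
p,d,i,T=snap("wrist","w14")
im=cv2.resize(p[190:400,150:500],None,fx=2.28,fy=2.85,interpolation=cv2.INTER_CUBIC); cv2.imwrite("pics/w14a.png",np.clip(im.astype(float)*2,0,255).astype(np.uint8))
```

```text
target [ 0.5155 -0.2823  0.022 ] tool delta [ 0.0004 -0.0007  0.0008] now board [[-0.0037 -0.1124]] 0.0228 yaw-B -1.5704
```

View pics/w14a.png

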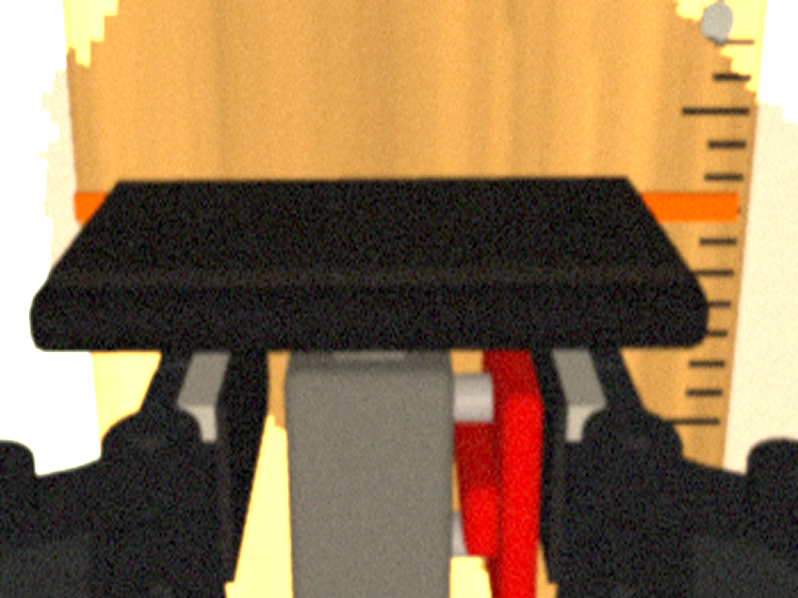

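>>> send_rows([
  [0,0,0,0],
  [0,0,0,0],
  [0,0,0,0],
  [0,0,0,0],
  [0,0,0,0],
], claw=-1)

```text
clock: 19.4
eef_pos: [0.5153, -0.2822, 0.0235]
tool_rot: [0.774, -0.633, -0.0, 0.001]
ft_force: [-3.5, 3.1, 6.8]
grip_width: 0.0276
```

Run:
```python
from fit import *
go(-.003,-.1128,.022)
p,d,i,T=snap("wrist","w15")
im=cv2.resize(p[190:400,150:500],None,fx=2.28,fy=2.85,interpolation=cv2.INTER_CUBIC); cv2.imwrite("pics/w15a.png",np.clip(im.astype(float)*2,0,255).astype(np.uint8))
p,d,i,T=snap("scene","s15"); cv2.imwrite("pics/s15a.png",cv2.resize(p[150:260,330:450],None,fx=5,fy=5,interpolation=cv2.INTER_CUBIC))
p,d,i,T=snap("top","t15"); cv2.imwrite("pics/t15a.png",cv2.resize(p[235:335,380:520],None,fx=5.7,fy=5.7,interpolation=cv2.INTER_CUBIC))
```

```text
target [ 0.5155 -0.2823  0.022 ] tool delta [ 0.0001 -0.0002  0.0015] now board [[-0.0031 -0.1127]] 0.0235 yaw-B -1.569
```

View pics/w15a.png

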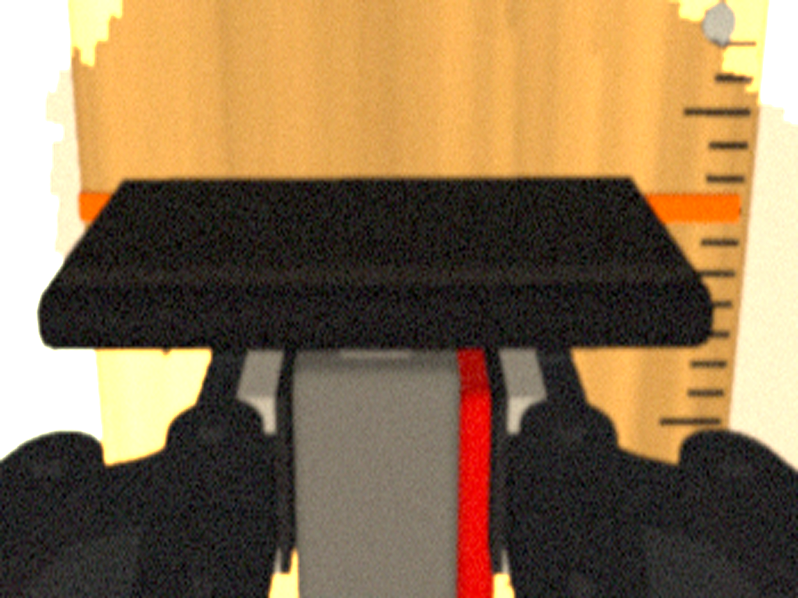

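View pics/s15a.png

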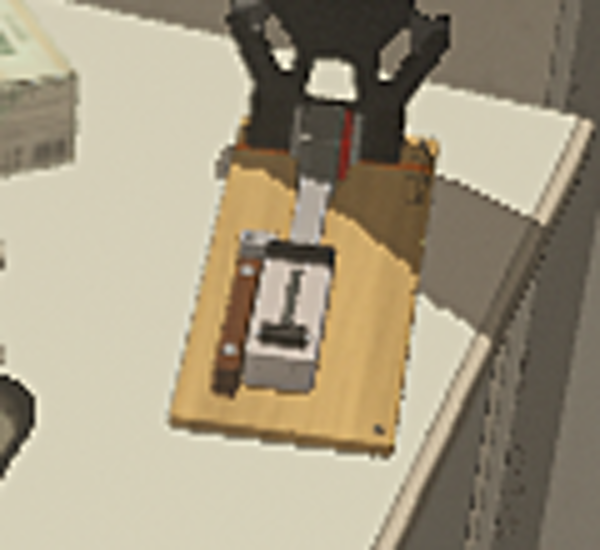

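View pics/t15a.png

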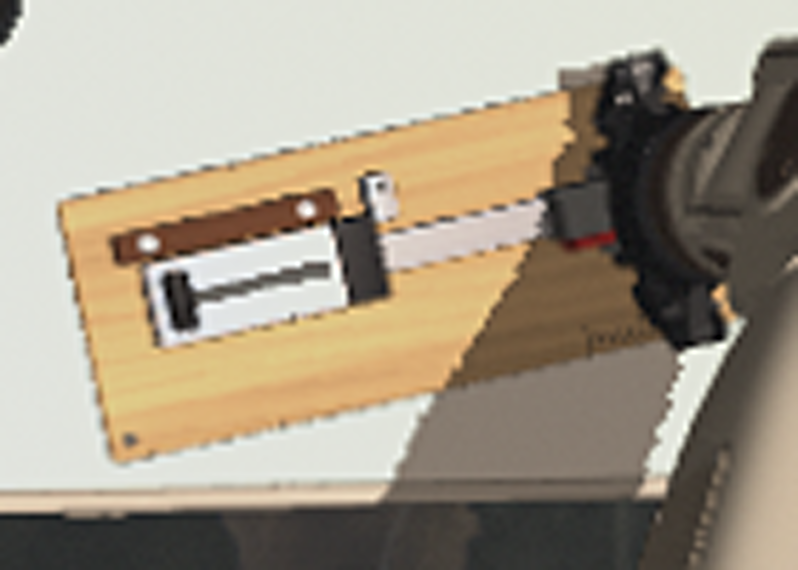

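Run:
```python
from fit import *
for nm,x0,y0,f,w,h in (("t15",392,255,10,75,55),("s15",365,190,10,65,55)):
    p,d,i,T=ld(nm)
    im=cv2.resize(p[y0:y0+h,x0:x0+w],None,fx=f,fy=f,interpolation=cv2.INTER_CUBIC)
    def dr(pts,z,c):
        W=np.c_[b2w(B,np.array(pts)),np.full(len(pts),z)]
        q=((proj(i,T,W)-[x0,y0])*f+f/2).astype(np.int32); cv2.polylines(im,[q],True,c,1)
    dr([(.02,0),(-.02,0),(-.02,.11),(.02,.11)],.038,(0,0,255))
    dr([(.02,.015),(.02,.12),(.034,.12),(.034,.015)],.034,(255,0,0))
    dr([(.014,-.012),(.014,0),(.036,0),(.036,-.012)],.034,(255,0,0))
    cv2.imwrite(f"pics/{nm}o.png",im)
```

```text
(no output)
```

View pics/t15o.png

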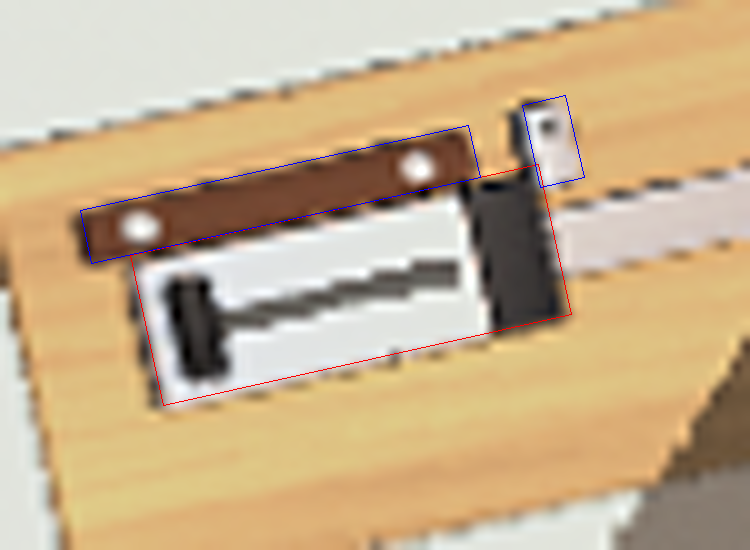

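View pics/s15o.png

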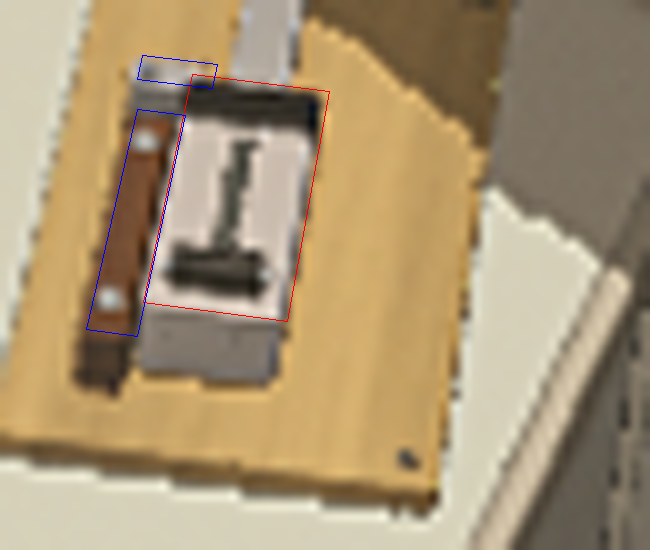

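>>> send_rows([
  [0,0,0,0],
  [0,0,0,0],
  [0,0,0,0],
  [0,0,0,0],
  [0,0,0,0],
])

```text
clock: 20.05
eef_pos: [0.5153, -0.2822, 0.0235]
tool_rot: [0.774, -0.633, -0.0, 0.001]
ft_force: [-4.6, 2.6, 6.9]
grip_width: 0.0277
```

Run:
```python
from fit import *
go(-.003,-.1128,.022)
p,d,i,T=snap("wrist","w16")
q=ld("w15")[0]; print(cv2.absdiff(p,q).mean())
p2=snap("top","t16")[0]; print(cv2.absdiff(p2,ld("t15")[0]).max())
im=cv2.resize(p[190:400,150:500],None,fx=2.28,fy=2.85,interpolation=cv2.INTER_CUBIC); cv2.imwrite("pics/w16a.png",np.clip(im.astype(float)*2,0,255).astype(np.uint8))
```

```text
target [ 0.5155 -0.2823  0.022 ] tool delta [ 0.0001 -0.0002  0.0015] now board [[-0.0032 -0.1127]] 0.0235 yaw-B -1.5691
2.388677300347222
31
```

View pics/w16a.png

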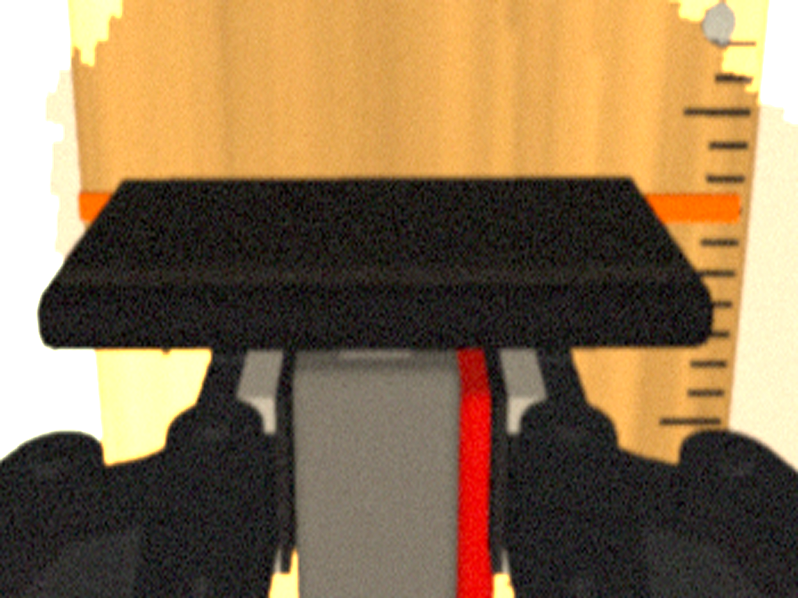

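```bash
python3 -c "
from workcell import order; print(order.job_done())"
```

```text
the job is handed in; nothing more can be done
None
```

I completed both steps and handed the job in at about 20 s, with the arm still holding. The hand-in gives no verdict, so the result rests on my own checks.

- **Seating the tube:** I pushed it against the side rail with two fingers, then against the end stop with the fingers closed (the push reached 18 N with no further movement). A picture laid over the computed pose showed it snug and square.
- **Pulling the foot:** I pulled the foot plate by its two wings to the orange line with the lever still open, and waited about 0.5 s. I then closed the fingers on the lever and grip block while holding the foot there.
- **Foot over the line:** it is within about 1.5 mm. The wrist view gives between 0.7 mm past and 1.3 mm short, depending on which face of the plate the visible edge is. The arm position agrees with this.
- **Lever:** the paddle looks flush with the grip block. The finger opening reads 27.7 mm, less than the 30 mm expected when shut; I put that down to the pads giving slightly.
- **Tube at the end:** it is still at both stops but turned about 0.01 rad, because the grip presses the leg head towards the rail. The limit is 0.04 rad. This comes from the coarse top view, so it is uncertain by about 0.01 rad.
- **Measurements that disagreed:**
  - The rail and end stop sit about 7.5 mm off where a board centred in x would put them, so I used the rail and stop themselves as the reference.
  - Wrist-camera lengths came out about 1% short, so I scaled the line position to match.
- **Stillness and bystanders:** two sets of pictures about 0.6 s apart showed nothing visibly moving. My moves stayed around the board and nothing else was touched that I noticed, but I made no measured check of the bystanders.

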